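Switch the battery box on with its isolator key

TASK

The portable battery box is isolated. Take the isolator key (the one with the flat bow, not the T-handled chuck key) out of the wooden key block, push it fully home into the key switch on the box's lid, and turn it clockwise until the switch snaps over to on. Leave the key in the switch, let go of it, and leave the chuck key standing in the block.

Things in the scene. Friction and masses are not known exactly. Their poses are not given: they have to be found in the camera images.
- isolator_key: Isolator key, steel, 59 mm long, 70 g, upright in one of the block's two holes; just lifts out. Origin: centre of the underside of its shoulder, a disc 34 mm wide, 4 mm thick, resting on the block. z up. Below it: neck 7 mm wide, 7 mm long, then a flat blade z -7 to -19 mm, 21 mm along own y, 7 mm along own x, its last 5 mm tapered. Same after a half turn about z
- key_bow (a point): Centre of the isolator key's bow, 28 mm above the key's origin on its axis: where to grip. The bow is a flat dark plate with a small hole, z +10 to +40 mm above the key's origin, 36 mm wide along own y, 9 mm thick along own x: grip across the 9 mm, firmly (40 N). Axes as the key's
- keyhole (a point): Centre of the key slot at the top of the key switch's face plate, 115 mm above the work surface; z up. Slot 24 mm along y, 9.5 mm along x, in a steel plate 60 mm square, 5 mm thick; the rotor below has the same slot, in line when off. The key enters straight down, blade along the slot, until its shoulder rests on the plate (19 mm); only then does it turn, and is then trapped
- switch_rotor (a joint): Angle of the switch's rotor: 0 off (ring mark), 1.05 rad = 60 degrees on (bar mark), growing clockwise seen from above; a stop at each end. Snap action: resists with about 0.15 N m from the start, fading towards half-way; past that its spring carries it to on, let go earlier it springs back to off. The blade has about 7 degrees of play in the rotor each way
- battery_box: Fixed grey battery box with black lid, 122 x 172 x 86 mm (x, y, z); turned at most about 20 degrees. Origin: centre of its underside. The key switch stands on the lid, its slot 38 mm from the middle towards -y; two terminal posts 20 mm high (lower than the switch) stand 50 mm from the middle towards +y
- chuck_key: Drill chuck key of bright steel, 66 mm tall: toothed round head (24 mm) standing in the block's other hole, T-bar 64 mm long and 8 mm thick along own y, 35 mm above the block. Origin: foot of its head, 26 mm below the block's top. Left standing there
- key_block: Fixed hardwood block 60 x 136 x 36 mm (x, y, z); two holes 26 mm wide and 26 mm deep, 36 mm either side of its middle along own y; turned at most about 30 degrees. Origin: centre of its underside, on the work surface
There are look-alikes about, which are no part of the job. Leave any orange look-alike of the chuck_key alone.

How it is judged:
By the outcome, as a careful person would: the job done as asked, in the order asked, and still so for the second after the job is handed in, with the robot touching nothing.
It also fails if it takes over 45 s, if anything falls off the work surface, if the arm or the gripper's body presses on something with over 40 N, if the wrist force passes 120 N, or if a joint passes its speed limit or range.

ROBOT

A 6-joint arm with a two-finger parallel gripper is mounted at the origin on a cart in front of the work surface, level with it; the furniture and walls round the work are solid. World frame = base frame: x ahead of the robot, y to its left, z up, the work surface at z = 0. Lengths are in m, angles in rad, forces in N, time in s.
With the tool pointing down it reaches from about 0.375 to 0.975 m from the base axis. Payload 3.8 kg.
Tool frame: the origin (TCP) lies midway between the tips of the shut fingers; the grasp point (between the pads) lies 19 mm behind it; z points along the fingers, y is the line along which they close (so a half turn about z gives the same grasp; the last joint's range is limited). The gripper opens to 88 mm and grips with 3 to 60 N. Pads are 18 mm wide; open, the fingers measure 123 mm over their backs; the gripper's body (75 mm by 187 mm) begins 45 mm behind the grasp point.
Start: joints at [-1.253, 0.264, 1.604, -0, 1.274, -0.037], TCP at [0.234, -0.633, 0.239] pointing down, gripper open.
Joint ranges: [-2.63, 2.63], [-0.94, 2.18], [0.31, 2.57], [-1.31, 4.45], [0, 2.66], [-2.55, 2.55]. Speed limits (rad/s): [2.57, 2.57, 3.14, 3.14, 3.14, 3.14].

INTERFACE

Orientations are given as a rotation vector (axis times angle).
In Python, from cell import manip, inverse_kinematics, cams, order gives the robot as it stands. Calls block until the motion is done:
- manip.move_pose(position, orientation): joint-space move of the TCP to a pose.
- manip.move_linear(position, rate=0.15, rot=None): straight line of the TCP; rot=None keeps the orientation; rate is the mean speed in m/s.
- manip.set_joints(angles): joint-space move.
- manip.set_gripper(opening, force=None): finger opening in m; force is the grip in N (None keeps the last); returns when the fingers have stopped.
- manip.dwell(seconds).
- inverse_kinematics(position, orientation): joint angles nearest the present ones, or None.
- manip.state(): the state.
- cams.capture(name): name is "side" or "top"; returns a dict with "image" (420x560x3 uint8, blue, green, red), "z_map" (420x560 float32, m along the optical axis (not along the pixel's ray), 0 where there is no reading), "intrinsics" (3x3 intrinsics, pixels), "k1" (the pictures are not rectified: a ray, as slopes to the right and down, at radius r is drawn at 1 + k1 r^2 times it, then the intrinsics apply), "position" and "orientation" of the camera in the world. Camera axes: x right, y down, z forward; pixel columns grow to the right and rows downward; lengths in m; the calibration is good to about 2 mm. A picture is of the moment at which its call begins.
A pose or a line that the arm cannot do raises manip.IKError and nothing moves.
- order.close_job(): hands the job in; it is judged then, once.
The state is a dict: "clock": time; "joint_pos": joint angles; "joint_velocities": joint speeds; "tau": joint torques, N m; "tool_pos": TCP position; "tcp_rot": TCP orientation; "contact_force": force on the tool from outside, world axes, zero at the start; "moment": the same for the moment, N m; "gripper_width": finger opening in m; "grasp_force": force on a finger pad.
Only numpy, scipy, OpenCV 4.12 (cv2) and the standard library are available. Lean on these libraries where they do the work, as an engineer would, in place of code of your own. Each camera call takes 0.05 s, during which the arm holds its last target. There are 200 camera calls.

## Working session

There is one attempt and no reset: what is moved stays moved. The work goes in short steps, each a Python script; the robot and the scene stay as the last script left them, time stands still between calls to the robot, and variables do not carry over. Pictures are saved under pics/ and viewed, at most 10 in all, crops included, and the job is handed in when it is done.

```bash
ls; mkdir -p pics
cat > h.py <<'E'
import numpy as np, cv2
from scipy.spatial.transform import Rotation as R
from cell import manip, inverse_kinematics, cams, order
def grab(n):
    c=cams.capture(n); c['R']=None
    o=np.array(c['orientation'],float)
    c['R']=R.from_rotvec(o).as_matrix() if o.size==3 else o.reshape(3,3)
    return c
def rays(c,uv):
    uv=np.asarray(uv,float).reshape(-1,2); K=c['intrinsics']
    d=np.c_[(uv[:,0]-K[0][2])/K[0][0],(uv[:,1]-K[1][2])/K[1][1]]
    s=d.copy()
    for _ in range(20): s=d/(1+c['k1']*(s**2).sum(1,keepdims=True))
    return np.c_[s,np.ones(len(s))]
def onplane(c,uv,z):
    w=rays(c,uv)@c['R'].T; p=np.array(c['position'])
    return p+w*((z-p[2])/w[:,2:3])
def cloud(c):
    h,w=c['z_map'].shape
    v,u=np.mgrid[:h,:w]
    P=rays(c,np.c_[u.ravel(),v.ravel()])*c['z_map'].reshape(-1,1)
    return (P@c['R'].T+np.array(c['position'])).reshape(h,w,3)
E
python3 - <<'E'
from h import *
for n in ('top','side'):
    c=grab(n); cv2.imwrite(f'pics/{n}0.png',c['image']); print(n,c['position'],c['R'].round(3).tolist(),c['k1'],np.array(c['intrinsics']).tolist())
s=manip.state(); print(s)
E
```

```text
pics
top [ 0.43198684 -0.09578409  0.9554566 ] [[0.024, -0.993, 0.115], [-1.0, -0.022, 0.014], [-0.011, -0.115, -0.993]] -0.11495135700284488 [[498.0823000066567, 0.0, 285.0147020437733], [0.0, 498.0823000066567, 210.12436700628209], [0.0, 0.0, 1.0]]
side [ 0.43861732 -0.82044411  0.63806789] [[0.991, -0.08, 0.108], [-0.134, -0.596, 0.792], [0.001, -0.799, -0.601]] -0.08421953517579163 [[471.38427136911326, 0.0, 277.4189541774895], [0.0, 471.38427136911326, 206.13601642552487], [0.0, 0.0, 1.0]]
{'clock': 0.1, 'joint_pos': array([-1.25291614e+00,  2.64662526e-01,  1.60525777e+00,  2.81424534e-05,
        1.27371329e+00, -3.68758189e-02]), 'joint_velocities': array([-0.00031245, -0.00133975, -0.00342005, -0.00064352, -0.00133576,
       -0.00084142]), 'tau': array([ 9.62497543e-04, -5.03620327e+01, -3.58070683e+01,  7.32332608e-02,
        2.33711558e-02, -4.75444119e-05]), 'tool_pos': array([ 0.23428538, -0.6323348 ,  0.23751184]), 'tcp_rot': array([-3.09030964e+00, -5.53961886e-01,  4.06852995e-04]), 'contact_force': array([0.64588103, 0.72058768, 0.35717885]), 'moment': array([-0.01159727,  0.02226007,  0.01708885]), 'grasp_force': 0.0, 'gripper_width': 0.08821845554524783}
```

View pics/top0.png

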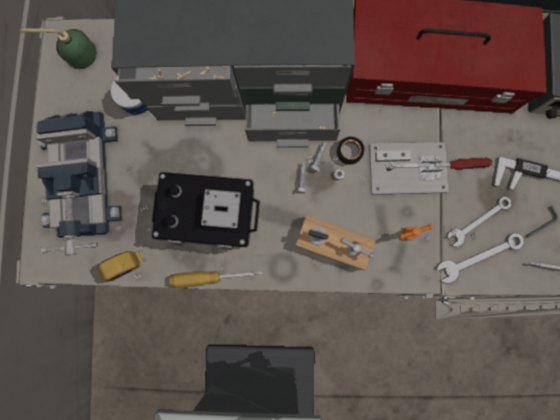

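View pics/side0.png

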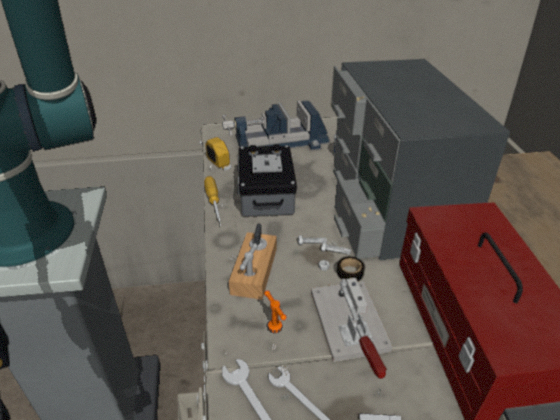

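The top view shows the block at about (336,242), with a dark flat bow at (318,237) and a bright T at (353,245). The box's switch plate is at (221,209). In the side view the bow is at (257,236), the T at (250,258) and the orange look-alike at (274,312). The candidates are:
- The dark flat bow at top (318,237), which fits the isolator key.
- The bright T-bar at (353,245), which is the chuck key.
- The orange T at (415,232), which is a look-alike.

I'll confirm this in one enlarged crop.

Run:
```python
from h import *
t=cv2.imread('pics/top0.png'); s=cv2.imread('pics/side0.png')
z=lambda im,x,y,w,h,f:cv2.resize(im[y:y+h,x:x+w],None,fx=f,fy=f,interpolation=cv2.INTER_CUBIC)
a=z(t,290,207,100,75,4);b=z(t,185,175,100,75,4);c=z(s,215,215,100,75,4);d=z(s,225,140,100,75,4)
cv2.imwrite('pics/crop1.png',np.vstack([np.hstack([a,b]),np.hstack([c,d])]))
T=grab('top');P=cloud(T)
for uv in [(318,237),(319,236),(325,228),(353,245),(221,200),(221,209),(235,220),(180,215),(336,250)]:
    print(uv,P[uv[1],uv[0]].round(4))
```

```text
(318, 237) [ 0.4875 -0.1429  0.075 ]
(319, 236) [ 0.4892 -0.1446  0.0761]
(325, 228) [ 0.5069 -0.1576  0.036 ]
(353, 245) [ 0.4746 -0.2048  0.0767]
(221, 200) [0.5444 0.0259 0.1146]
(221, 209) [0.5317 0.0288 0.0902]
(235, 220) [0.5107 0.0007 0.1141]
(180, 215) [0.5199 0.1021 0.0855]
(336, 250) [ 0.4668 -0.1787  0.0341]
```

View pics/crop1.png

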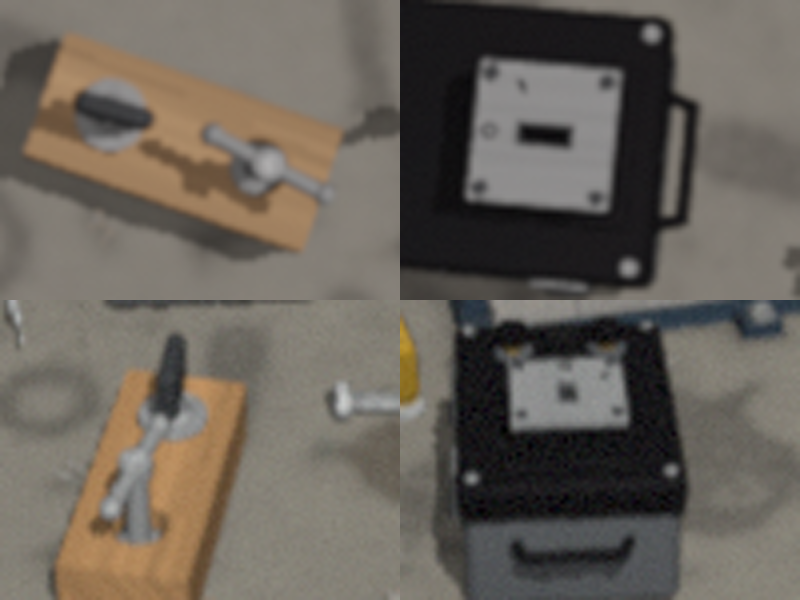

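The crop confirms it: the key is the flat dark bow over a round disc at top (318,234), and the T-handled chuck key is beside it. The slot is at about (221,209) with the ring mark to its left. Next I'll measure both from both views.

```bash
cat > m.py <<'E'
from h import *
def tri(c1,u1,c2,u2):
    A=[];b=[]
    for c,u in((c1,u1),(c2,u2)):
        d=c['R']@rays(c,u)[0]; d/=np.linalg.norm(d); M=np.eye(3)-np.outer(d,d); A.append(M); b.append(M@np.array(c['position']))
    x=np.linalg.lstsq(np.vstack(A),np.hstack(b),rcond=None)[0]
    return x,[np.linalg.norm(M@x-q)*1e3 for M,q in zip(A,b)]
def pca(X):
    m=X.mean(0);e,V=np.linalg.eigh(np.cov((X-m).T));v=V[:,-1];v=v*np.sign(v[1]);return m,np.degrees(np.arctan2(-v[0],v[1])),2*np.sqrt(3*e)
def slot(c,box,z=.115):
    x0,y0,x1,y1=box; g=cv2.cvtColor(c['image'],6)[y0:y1,x0:x1].astype(float)
    hi=np.percentile(g,70);lo=g.min(); w=np.clip((hi-g)/(hi-lo),0,1);w[w<.3]=0
    v,u=np.mgrid[y0:y1,x0:x1]; uv=np.c_[u.ravel(),v.ravel()];w=w.ravel()
    X=onplane(c,uv,z)[:,:2]; m=(X*w[:,None]).sum(0)/w.sum(); C=np.cov(X.T,aweights=w); e,V=np.linalg.eigh(C); a=V[:,-1]*np.sign(V[1,-1])
    return (uv*w[:,None]).sum(0)/w.sum(),m,np.degrees(np.arctan2(-a[0],a[1])),2*np.sqrt(3*e)
E
python3 - <<'E'
from m import *
T=grab('top');S=grab('side')
# plate/rect/bow from images
def comps(mask,lo):
    n,l,s,c=cv2.connectedComponentsWithStats(mask.astype(np.uint8)); return [(i,s[i],c[i]) for i in range(1,n) if s[i][4]>lo],l
for n,c,b,pb,bb in(('top',T,(211,202,231,216),(190,180,250,240),(300,220,340,250)),('side',S,(360-2,0,0,0),(0,)*4,(0,)*4)):
    if n=='side': b=(225+558//8+60-0,0,0,0)
    if n=='top':
        print('slot top',[np.round(q,4) for q in slot(c,b)])
s=slot(S,(361-0-0,0,362,1)) if 0 else slot(S,(260,158,274,168)); print('slot side',[np.round(q,4) for q in s])
t=slot(T,(211,202,231,216)); print('tri slot',tri(T,t[0],S,s[0]))
# plate by bright mask
for n,c,(x0,y0,x1,y1) in(('top',T,(196,184,246,234)),('side',S,(245,150,290,176))):
    g=cv2.cvtColor(c['image'],6); m=np.zeros_like(g); m[y0:y1,x0:x1]=(g[y0:y1,x0:x1]>85)
    k=max(cv2.findContours(m,0,2)[0],key=cv2.contourArea); h=cv2.convexHull(k).reshape(-1,2)
    X=onplane(c,h,.115)[:,:2].astype(np.float32)*1000; r=cv2.minAreaRect(X); print(n,'plate',np.round(r[0],1),np.round(r[1],1),round(r[2],1))
P=cloud(T);g=cv2.cvtColor(T['image'],6)
sub=np.zeros(g.shape,bool); sub[222:252,302:340]=1
mk=sub&(P[...,2]>.062)&(P[...,2]<.09); Q=P[mk]; print('bow depth',mk.sum(),np.median(Q[:,2]),Q[:,2].max(),pca(Q[:,:2]))
hsv=cv2.cvtColor(T['image'],40)
dk=sub&(g<60)&(hsv[...,1]<90)
cs,l=comps(dk,15); print([(a[1].tolist(),a[2].round(1)) for a in cs])
i=max(cs,key=lambda a:a[1][4])[0]; v,u=np.where(l==i); X=onplane(T,np.c_[u,v],.072); print('bow dark@.072',pca(X[:,:2]))
E2=None
sub=np.zeros(g.shape,bool); sub[218:248,245:270]=1
gs=cv2.cvtColor(S['image'],6)
cs,l=comps(sub&(gs<60),10); print('side bow',[(a[1].tolist(),a[2].round(1)) for a in cs])
PS=cloud(S)
for k in(cs): q=PS[l==k[0]]; print(q.mean(0),q[:,2].max(),q[:,2].min())
# block
ho=(hsv[...,0]>5)&(hsv[...,0]<20)&(hsv[...,1]>95); ho[:210]=0;ho[275:]=0;ho[:,:290]=0;ho[:,385:]=0
Q=P[ho&(abs(P[...,2]-.036)<.006)]; r=cv2.minAreaRect((Q[:,:2]*1000).astype(np.float32)); print('block',Q[:,2].mean(),r)
E
```

```text
slot top [array([220.7514, 208.3256]), array([0.53  , 0.0257]), np.float64(-3.7623), array([0.0084, 0.0224])]
slot side [array([266.3902, 162.8474]), array([0.5298, 0.0214]), np.float64(-1.3468), array([0.0098, 0.0179])]
tri slot (array([0.53033365, 0.02610674, 0.11207431]), [np.float64(0.010985029743544893), np.float64(0.01098502974405999)])
top plate [530.2  26.1] [61.3 61.3] 86.4
side plate [530.4  27.7] [80.1 60.3] 86.3
bow depth 105 0.0755967961757692 0.08177399354129167 (array([ 0.49172067, -0.14286527]), np.float64(-15.756755862506363), array([0.00942259, 0.03343036]))
[([309, 231, 18, 8, 50], array([316.4, 235.5]))]
bow dark@.072 (array([ 0.49025638, -0.14014569]), np.float64(-17.34997577919119), array([0.00613373, 0.03198214]))
side bow [([254, 226, 7, 18, 61], array([257.3, 235.8]))]
[ 0.49078695 -0.16550207  0.07622351] 0.6380678861788047 0.054113878298232554
block 0.036045300104423375 ((480.5504150390625, -177.2535858154297), (133.8369903564453, 59.294734954833984), 71.59449005126953)
```

```bash
cat >> m.py <<'E'
def ori(yaw,flip):
    s,c=np.sin(yaw),np.cos(yaw); f=-1 if flip else 1
    return R.from_matrix(np.array([[-s*f,c*f,0],[c*f,s*f,0],[0,0,-1]])).as_rotvec()
KEY=np.array([.4918,-.1430]);KY=np.radians(-16.5);SL=np.array([.5302,.0259]);SY=np.radians(-3.7)
E
python3 - <<'E'
from m import *
T=grab('top');P=cloud(T)
u=onplane(T,(316.4,235.5),0.07); print('tri bow',tri(T,(317.2,235.5),grab('side'),(257.3,235.8)))
for nm,C in(('slot',SL),('key',KEY)):
    d=np.linalg.norm(P[...,:2]-C,axis=2); m=(P[...,2]>.13)&(d<.2)&(T['z_map']>0)
    print(nm,m.sum(), P[m][np.argsort(d[m])[:3]].round(3).tolist() if m.any() else '')
for f in(0,1):
    for p,y in((np.r_[KEY,.24],KY),(np.r_[KEY,.045],KY),(np.r_[SL,.2],SY),(np.r_[SL,.124],SY)):
        q=inverse_kinematics(p,ori(y,f)); print(f,None if q is None else np.round(q,3))
E
```

```text
tri bow (array([ 0.49198248, -0.14238284,  0.05657628]), [np.float64(0.6396433095697568), np.float64(0.6396433095697434)])
slot 3120 [[0.684, 0.056, 0.196], [0.684, 0.057, 0.2], [0.684, 0.058, 0.2]]
key 0 
0 [-0.332 -0.047  1.945  0.     1.244 -0.044]
0 [-0.332  0.165  2.119  0.     0.858 -0.044]
0 [ 0.002  0.02   1.954 -0.     1.168  0.066]
0 [ 2.000e-03  9.500e-02  2.026e+00 -0.000e+00  1.021e+00  6.600e-02]
1 None
1 None
1 None
1 None
```

Heights agree with the text: plate 0.114 by depth (0.112 triangulated, against 0.115), block 0.036, bow top 0.076. The cabinet is 0.15 m from the slot, so the gripper clears it. Picking the key.

Run:
```python
from m import *
o=ori(KY,0)
manip.set_gripper(.045,40)
manip.move_pose(np.r_[KEY,.2],o)
manip.move_linear(np.r_[KEY,.045],.15)
print(manip.state()['contact_force'])
manip.set_gripper(0,40)
s=manip.state(); print('w',s['gripper_width'],s['grasp_force'],s['contact_force'])
manip.move_linear(np.r_[KEY,.12],.1)
s=manip.state(); print('w',s['gripper_width'],s['grasp_force'],s['contact_force'],s['tool_pos'])
manip.move_pose(np.r_[SL,.165],ori(SY,0))
s=manip.state(); print(s['clock'],s['tool_pos'],s['contact_force'])
S=grab('side');T=grab('top')
z=lambda im,x,y,w,h,f:cv2.resize(im[y:y+h,x:x+w],None,fx=f,fy=f,interpolation=cv2.INTER_CUBIC)
cv2.imwrite('pics/held.png',np.hstack([z(S['image'],215,90,100,100,4),z(T['image'],170,160,100,100,4)]))
```

```text
[ 0.96757088  0.31866076 -0.49623751]
w 0.008970916765389239 39.073757404403295 [ 0.12375483 -0.35602682  2.49477485]
w 0.00892221501886836 39.022215769959985 [ 0.12980599 -0.34211796 -0.49399947] [ 0.49122512 -0.14280942  0.11936968]
6.6083 [0.52944584 0.02545407 0.16397326] [-0.57779365 -0.68142022 -1.39465785]
```

View pics/held.png

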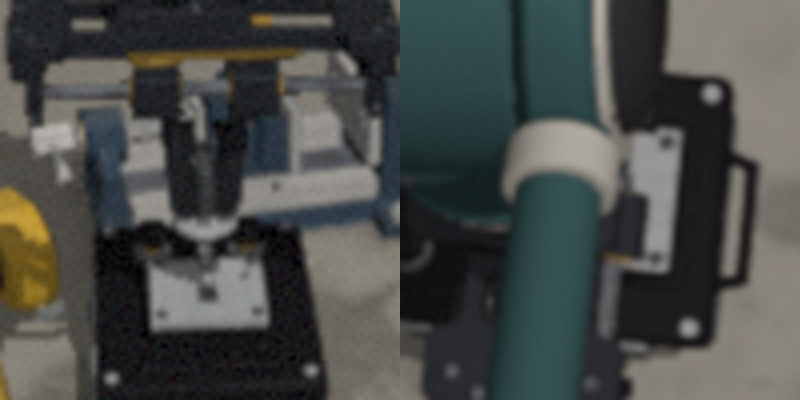

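The side crop shows the key upright in the fingers, with its blade tip at about side pixel (266,155), straight above the slot at (266,163). Now I'll check x by ray, then descend under force watch.

```bash
cat > ins.py <<'E'
from m import *
def down(xy,z1,z0=.145,step=.0015,lim=12):
    """step down at xy; stop on upward force"""
    f0=manip.state()['contact_force']
    z=z0
    while z>z1:
        z-=step; manip.move_linear(np.r_[xy,z],.03)
        s=manip.state(); f=s['contact_force']-f0
        if np.linalg.norm(f)>lim: break
    return s['tool_pos'],f.round(1)
E
python3 - <<'E'
from ins import *
S=grab('side'); print('tip ray',onplane(S,(266.3,155.5),.136),manip.state()['tool_pos'])
xy=SL+np.array([.0006,.0004])
manip.move_linear(np.r_[xy,.147],.1)
print(manip.state()['tool_pos'])
p,f=down(xy,.124,.147); print(p,f,manip.state()['gripper_width'],manip.state()['clock'])
E
```

```text
tip ray [[0.52929979 0.01627132 0.136     ]] [0.52943011 0.0244312  0.16400612]
[0.52976215 0.02558368 0.14578565]
[0.53093656 0.02630484 0.12408916] [-3.1  0.2  6.2] 0.008899624744964816 11.0917
```

The tip ray gives x = 0.5293, which matches the tool, and the TCP went down to 0.124, so the shoulder should be close to the plate. I'll press lightly to seat it, then turn.

Run:
```python
from ins import *
xy=SL+np.array([.0006,.0004])
z=.1245
for _ in range(5):
    z-=.0007; manip.move_linear(np.r_[xy,z],.03); manip.dwell(.1); s=manip.state(); print(z,s['tool_pos'].round(4),s['contact_force'].round(1))
    if s['contact_force'][2]>18: break
S=grab('side');cv2.imwrite('pics/seat.png',cv2.resize(S['image'][100:200,215:315],None,fx=5,fy=5,interpolation=cv2.INTER_CUBIC))
```

```text
0.1238 [0.5311 0.0263 0.1241] [-0.  -0.3  3.1]
0.12309999999999999 [0.5311 0.0263 0.1241] [-1.4 -0.4  6.8]
0.12239999999999998 [0.5311 0.0263 0.1241] [-4.  -0.2 10.7]
0.12169999999999997 [0.5311 0.0263 0.124 ] [-5.2 -0.4 14. ]
0.12099999999999997 [0.5312 0.0263 0.1239] [-8.1 -0.5 17.6]
```

View pics/seat.png

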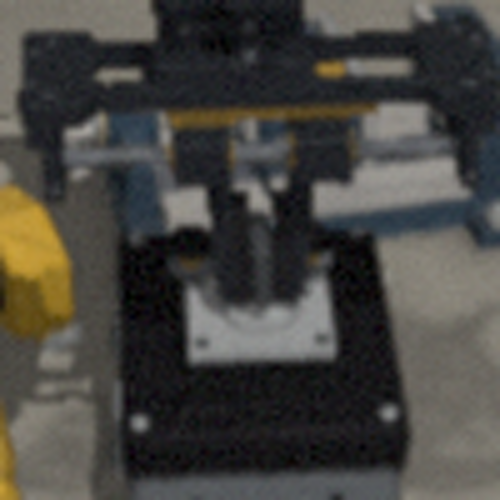

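The shoulder disc lies flat on the plate at about crop (260,315), the height is right, and the z force rises stiffly, so the key is seated. Turning clockwise in steps.

Run:
```python
from ins import *
xy=SL+np.array([.0006,.0004]);z=.1232
manip.move_linear(np.r_[xy,z],.03)
for a in range(6,67,6):
    q=inverse_kinematics(np.r_[xy,z],ori(SY-np.radians(a),0)); manip.set_joints(q)
    s=manip.state(); print(a,q[5].round(3),s['joint_pos'][5].round(3),'M',s['moment'].round(2),'F',s['contact_force'].round(1),s['tool_pos'].round(4),s['gripper_width'].round(4))
    if abs(s['moment'][2])>1.2 or np.linalg.norm(s['contact_force'])>35: break
print(s['clock'])
```

```text
Traceback (most recent call last):
AttributeError: 'float' object has no attribute 'round'
```

Run:
```python
from ins import *
xy=SL+np.array([.0006,.0004]);z=.1232
for a in range(6,67,6):
    q=inverse_kinematics(np.r_[xy,z],ori(SY-np.radians(a),0)); manip.set_joints(q)
    s=manip.state(); print(a,np.round(q[5],3),s['joint_pos'][5].round(3),'M',s['moment'].round(2),'F',s['contact_force'].round(1),s['tool_pos'].round(4))
    if abs(s['moment'][2])>1.2 or np.linalg.norm(s['contact_force'])>35: break
print(s['clock'])
```

```text
6 0.172 0.172 M [ 0.13  0.49 -0.05] F [-3.5  0.7  9.4] [0.531  0.0266 0.1241]
12 0.277 0.277 M [0.29 0.65 0.1 ] F [-5.1  1.8 10.2] [0.5306 0.0268 0.1241]
18 0.381 0.381 M [0.3  0.74 0.14] F [-5.2  1.4 10.4] [0.5306 0.0268 0.1241]
24 0.486 0.486 M [0.27 0.71 0.17] F [-4.7  1.7 10.2] [0.5307 0.0269 0.1241]
30 0.591 0.591 M [0.26 0.7  0.11] F [-3.8  0.9 10.9] [0.5307 0.0268 0.1241]
36 0.696 0.696 M [0.26 0.57 0.03] F [-4.7  2.3  9.5] [0.5308 0.0268 0.1241]
42 0.8 0.801 M [ 0.23  0.46 -0.18] F [-2.4  1.6  9.7] [0.5311 0.0268 0.1241]
48 0.905 0.906 M [ 0.19  0.37 -0.15] F [-2.4  1.7  8.8] [0.5312 0.0267 0.1241]
54 1.01 1.01 M [ 0.08  0.34 -0.04] F [-0.4  1.7  7.7] [0.5315 0.0265 0.1241]
60 1.114 1.115 M [ 0.06  0.28 -0.03] F [-0.8  0.7  6.9] [0.5317 0.0265 0.1241]
66 1.219 1.219 M [ 0.13  0.21 -0.03] F [-0.8  0.5  7.7] [0.5316 0.0265 0.1241]
16.1417
```

The resisting moment peaked, then reversed past 36°, so the switch snapped over. Releasing and checking.

Run:
```python
from ins import *
xy=SL+np.array([.0006,.0004])
manip.move_linear(np.r_[xy,.1239],.02)
manip.set_gripper(.04); manip.dwell(.3)
p=manip.state()['tool_pos']
manip.move_linear(np.r_[p[:2],.23],.15)
manip.move_pose([.40,-.40,.3],ori(SY,0)); manip.dwell(.3)
s=manip.state();print(s['clock'],s['contact_force'].round(1),s['gripper_width'])
T=grab('top');S=grab('side');P=cloud(T)
Q=P[185:235,195:250].reshape(-1,3);Q=Q[(Q[:,2]>.14)&(Q[:,2]<.17)];print(len(Q),pca(Q[:,:2]),np.percentile(Q[:,2],[50,95]))
z=lambda im,x,y,w,h,f:cv2.resize(im[y:y+h,x:x+w],None,fx=f,fy=f,interpolation=cv2.INTER_CUBIC)
cv2.imwrite('pics/end.png',np.vstack([np.hstack([z(T['image'],180,170,100,75,4),z(S['image'],225,120,100,75,4)]),np.hstack([z(T['image'],290,207,100,75,4),z(S['image'],215,215,100,75,4)])]))
```

```text
20.2 [-0.5 -0.3  0.1] 0.04024963850618372
136 (array([0.52963789, 0.02476366]), np.float64(-69.8686727672698), array([0.00934245, 0.03623935])) [0.15389337 0.15672325]
```

View pics/end.png

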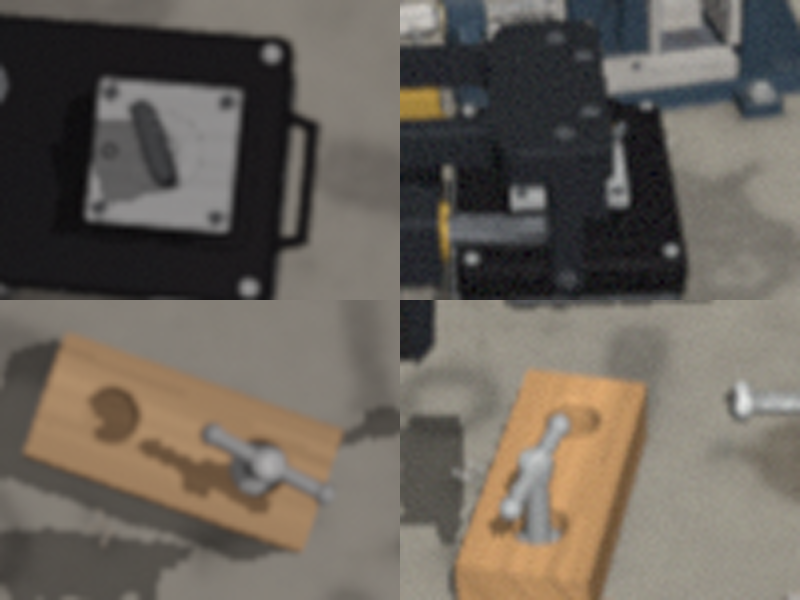

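The key stands seated in the switch, with its bow top at 0.154 against an expected 0.155. It is turned 66° clockwise (60° plus play) towards the bar mark. The chuck key stands untouched in the block and the gripper is clear of everything.

```bash
python3 -c "
from h import *
print(order.close_job())"
```

```text
the job is handed in; nothing more can be done
None
```

The job is handed in: the isolator key is fully home in the key switch, turned clockwise to on and released, and the chuck key is still standing in the block. The robot's clock stood at about 20 s of the 45 s allowed.

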